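Cull the short stopper and peel the tray off the stack

TASK

One of the four rubber stoppers in the top tray is too short: put it in the small green reject bin beside the stack and leave the other three in the tray. Then free that tray, which sticks to the trays nested below it, by lifting its lug corner first, so that it peels with the opposite corner still resting on the stack and the lower trays stay down. Finish while holding the tray, still and level, over the middle of the white tile at least 12 cm above the bench, the three good stoppers in it, and leave the other bench things alone.

Things in the scene. Friction and masses are not known exactly. Their poses are not given: they have to be found in the camera images.
- tray_base (a point): the top tray, white plastic, 90 g empty: rim 200 mm (its x) by 160 mm (its y), 32 mm high, rim walls 4 mm. This point: centre of its underside, z up, x along the long side towards the lug end. Its floor is 4 mm above this point; two ribs, 8 mm above the floor, part it into four bays, one stopper in each, about (+-44, +-36) mm off centre. Its lower 12 mm (187 x 147 mm) is nested in the tray below.
- tray_lug (a point): lifting lug of the top tray: an upright plate across the inside of one corner, 34 mm wide, 6 mm thick, free from 12 mm below to 12 mm above this point, its centre: (82, 62, 44) mm in the tray's frame. The thickness runs level, at 45 degrees between the tray's x and y axes. This point's axes are the tray's.
- lug_corner (a point): the rim corner of the top tray beside the lug, at the shoulder's underside: (100, 80, 12) mm in the tray's frame
- far_corner (a point): the corner of the top tray diagonally opposite the lug, at the shoulder's underside: (-100, -80, 12) mm in the tray's frame; it stays resting on the stack while the lug corner is peeled up
- stand: fixed steel plate 230 x 190 x 8 mm on which the stack of trays stands; origin at the centre of its underside on the bench, x and y as those of the trays. The top tray's underside starts 48 mm above this origin, its shoulder 60 mm above.
- stack (a joint): how far (m) the two plain lower trays (no lug) have been lifted off the stand; 0 is down. It takes about 4 N to lift them. The top tray sticks in them: about 6 N to pull it straight up, which mostly brings them along, but only about 3 N at the lug when that corner is lifted first, turning the tray about the opposite corner.
- short_stopper_mid (a point): a dark rubber stopper, an upright cylinder 24 mm in diameter and 18 mm tall; this point is at its centre, half-way up. It is the odd one out, too short; 10 g. It starts in any of the four bays of the top tray.
- bin: fixed small open green reject bin, 125 x 125 mm outside, 50 mm high (rim bead 137 mm), walls 4 mm, floor 4 mm thick; origin at the centre of its underside on the bench, x and y along its sides, z up
- tile: fixed white ceramic inspection tile lying on the bench, 160 x 160 x 6 mm; origin at the centre of its underside
- dropper_a: bystander: amber dropper bottle, 36 mm in diameter, 85 mm tall; origin at the centre of its underside
- dropper_b: bystander: a second amber dropper bottle, 36 mm in diameter, 85 mm tall; origin at the centre of its underside
- beaker: bystander: glass beaker, 68 mm in diameter, 85 mm tall; origin at the centre of its underside
- jar: bystander: clear jar with a red cap, 60 mm in diameter, 75 mm tall; origin at the centre of its underside
- flask: bystander: white plastic bottle with a blue cap, 64 mm in diameter, 90 mm tall; origin at the centre of its underside
- mortar: bystander: white ceramic bowl, 90 mm in diameter, 45 mm high; origin at the centre of its underside
- stopper1_mid (a point): a dark rubber stopper, an upright cylinder 24 mm in diameter and 32 mm tall; this point is at its centre, half-way up. Full length and good, 15 g; stands in one bay of the top tray.
- stopper2_mid (a point): a dark rubber stopper, an upright cylinder 24 mm in diameter and 32 mm tall; this point is at its centre, half-way up. Full length and good, 15 g; stands in one bay of the top tray.
- stopper3_mid (a point): a dark rubber stopper, an upright cylinder 24 mm in diameter and 32 mm tall; this point is at its centre, half-way up. Full length and good, 15 g; stands in one bay of the top tray.

How it is judged (in metres and radians):
On the way, in this order (a step that is already met when the one before it is completed fails the run):
1. the short stopper lies released in the reject bin (x of short_stopper_mid in the frame of bin between -0.058 and 0.058 m and y of short_stopper_mid in the frame of bin between -0.058 and 0.058 m and height (world z) of short_stopper_mid below 0.03 m and contact force between short_stopper and the fingers below 0.05 N), for 0.2 s.
2. the lug corner is lifted (over 14 mm) while the opposite corner still rests on the stack (within 7 mm) and the lower trays stay down (z of lug_corner in the frame of stand above 0.074 m and z of far_corner in the frame of stand below 0.067 m and value of joint stack below 0.012 m), for 0.1 s.
At the end, for the whole second after the job is handed in: Short stopper released in the bin; tray held still in the gripper, underside over 100 mm above the bench, level within 15 degrees, centre within 60 mm of the tile's centre, touching neither stand, tile nor bin; three good stoppers in it; lower trays down on the stand (within 4 mm) (all of step 1 and x of stopper1_mid in the frame of tray_base between -0.09 and 0.09 m and y of stopper1_mid in the frame of tray_base between -0.07 and 0.07 m and z of stopper1_mid in the frame of tray_base between 0 and 0.035 m and x of stopper2_mid in the frame of tray_base between -0.09 and 0.09 m and y of stopper2_mid in the frame of tray_base between -0.07 and 0.07 m and z of stopper2_mid in the frame of tray_base between 0 and 0.035 m and x of stopper3_mid in the frame of tray_base between -0.09 and 0.09 m and y of stopper3_mid in the frame of tray_base between -0.07 and 0.07 m and z of stopper3_mid in the frame of tray_base between 0 and 0.035 m and height (world z) of tray_base above 0.1 m and angle between tray_base's own z axis and vertical below 0.26 rad and horizontal distance between tray_base and tile below 0.06 m and contact force between tray and the fingers above 0.5 N and contact force between tray and stand below 0.05 N and contact force between tray and tile below 0.05 N and contact force between tray and bin below 0.05 N and linear speed of tray below 0.05 m/s and value of joint stack below 0.004 m); the arm keeps its last pose, push and grip.
It fails at once if the lower trays were pulled up with the top one (over 15 mm) (value of joint stack above 0.015 m).
It fails at once if a bystander was pushed away (over 40 mm) or knocked over (distance of any of dropper_a, dropper_b, beaker, jar, flask, mortar from where it was at the start of the episode above 0.04 m or angle between any of dropper_a, dropper_b, beaker, jar, flask, mortar's own z axis and vertical above 0.6 rad).
It also fails if it takes over 53 s, if anything falls off the work surface, if the arm or the gripper's body presses on something with over 40 N, if the wrist force passes 120 N, or if a joint passes its speed limit or range.

ROBOT

A 7-joint arm with a two-finger parallel gripper is mounted at the origin on the work surface. World frame = base frame: x ahead of the robot, y to its left, z up, the work surface at z = 0. Lengths are in mm, angles in rad, forces in N, time in s.
With the tool pointing down it reaches from about 400 to 875 mm from the base axis. Payload 19.3 kg.
Tool frame: the origin (TCP) lies at the very end of the fingers, on their centre line; the grasp point (between the pads) lies 19 mm behind it (grip_point_offset is the z of the grasp point in the tool frame, in mm); z points along the fingers, x is the direction in which the jaws open and shut, and the axes are right-handed (so a half turn about z gives the same grasp; the last joint's range is limited). The gripper opens to 85 mm and grips with 20 to 120 N. Pads are 22 mm wide; open, the fingers measure 114 mm over their backs; the gripper's body (76 mm by 85 mm) begins 54 mm behind the grasp point. The pads swing forward as they close: fully open they stand 13 mm farther back than shut.
Start: joints at [-1.365, 0.521, -0.036, 1.599, 0.021, 1.021, -0.113], TCP at [170.217, 601.366, 231.291] pointing down, gripper open.
Joint ranges: [-2.91, 2.91], [-0.3, 2.13], [-1.5, 1.42], [0.17, 2.43], [-1.26, 4.41], [0.16, 1.93], [-2.52, 2.52]. Speed limits (rad/s): [1.89, 1.89, 2.39, 2.39, 3.01, 3.01, 3.01].

INTERFACE

Orientations are given as a 3x3 rotation matrix whose columns are the frame's x, y, z axes.
In Python, from workcell import movep, movel, goto_joints, open_gripper, clamp, wait, inverse_kinematics, read_state, camera, PlanningError, finish_job, grip_point_offset gives the robot as it stands. Calls block until the motion is done:
- movep(position, orientation): joint-space move of the TCP to a pose.
- movel(position, frame=None, max_speed=150, guard=None): straight line of the TCP; frame=None keeps the orientation; max_speed is the mean speed in mm/s. With guard (N) it stops when the force on the tool has changed by that much, and returns True; else False.
- goto_joints(angles): joint-space move.
- open_gripper() and clamp(): open the fingers fully, or close them until they stop; the grip force is fixed at half the most.
- wait(seconds).
- inverse_kinematics(position, orientation): joint angles nearest the present ones, or None.
- read_state(): the state.
- camera(name): name is "scene" or "side" or "wrist"; returns a dict with "image" (420x560x3 uint8, blue, green, red), "range_z" (420x560 float32, mm along the optical axis (not along the pixel's ray), 0 where there is no reading), "fx", "fy", "cx", "cy" (pixels), "cam_to_world" (4x4, takes a point from camera to world coordinates). Camera axes: x right, y up, looking along -z (the intrinsics and any distortion apply to the point x, -y, -z); pixel columns grow to the right and rows downward; lengths in mm; the calibration is good to about 2 mm. A picture is of the moment at which its call begins.
A pose or a line that the arm cannot do raises PlanningError and nothing moves.
- finish_job(): hands the job in, once; it reports no verdict.
The state is a dict: "time": time; "qpos": joint angles; "qvel": joint speeds; "joint_efforts": joint torques, N m; "eef_pos": TCP position; "tool_rot": TCP orientation; "ft_force": force on the tool from outside, world axes, zero at the start; "torque": the same for the moment, N m; "finger_gap": finger opening in mm.
Only numpy, scipy, OpenCV 4.12 (cv2) and the standard library are available. Lean on these libraries where they do the work, as an engineer would, in place of code of your own. Each camera call takes 0.05 s, during which the arm holds its last target.

## Working session

There is one attempt and no reset: what is moved stays moved. The work goes in short steps, each a Python script; the robot and the scene stay as the last script left them, time stands still between calls to the robot, and variables do not carry over. Pictures are saved under pics/ and viewed, and the job is handed in when it is done.

```bash
ls; mkdir -p pics
python3 - <<'E'
from workcell import *
import cv2, numpy as np, pickle
D={}
for n in ["scene","side","wrist"]:
    c=camera(n); D[n]=c; cv2.imwrite(f"pics/{n}0.png",c["image"])
    print(n,c["fx"],c["fy"],c["cx"],c["cy"],np.round(c["cam_to_world"],3).tolist(),[k for k in c], (c["range_z"]>0).mean())
pickle.dump(D,open("d0.pkl","wb"))
s=read_state(); print(s["time"],s["eef_pos"],np.round(s["tool_rot"],3).tolist(),s["finger_gap"],grip_point_offset)
E
```

```text
pics
scene 522.4899723883557 522.4899723883557 274.70999179495357 207.90115611524715 [[0.281, -0.53, 0.8, 1867.312], [0.96, 0.16, -0.231, -372.72], [-0.006, 0.833, 0.554, 979.138], [0.0, 0.0, 0.0, 1.0]] ['image', 'range_z', 'fx', 'fy', 'cx', 'cy', 'cam_to_world'] 0.9450127551020409
side 445.0055496981668 445.0055496981668 280.14605014949217 212.925273412484 [[0.992, 0.095, -0.078, 489.275], [-0.123, 0.755, -0.644, -749.203], [-0.002, 0.649, 0.761, 931.339], [0.0, 0.0, 0.0, 1.0]] ['image', 'range_z', 'fx', 'fy', 'cx', 'cy', 'cam_to_world'] 0.9960034013605442
wrist 336.1122449176093 336.1122449176093 278.59759620325286 212.56889988752422 [[0.273, -0.924, -0.267, 104.448], [0.962, 0.261, 0.077, 621.348], [-0.001, -0.278, 0.961, 373.411], [0.0, 0.0, 0.0, 1.0]] ['image', 'range_z', 'fx', 'fy', 'cx', 'cy', 'cam_to_world'] 0.9957482993197279
0.15 [170.15759054 601.17489057 230.88376894] [[0.272, 0.962, -0.0], [0.962, -0.272, -0.001], [-0.001, 0.0, -1.0]] 85.55988077709594 -18.700000000000003
```

View pics/scene0.png

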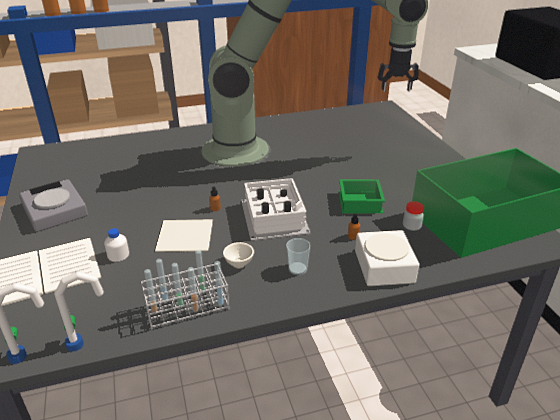

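View pics/side0.png

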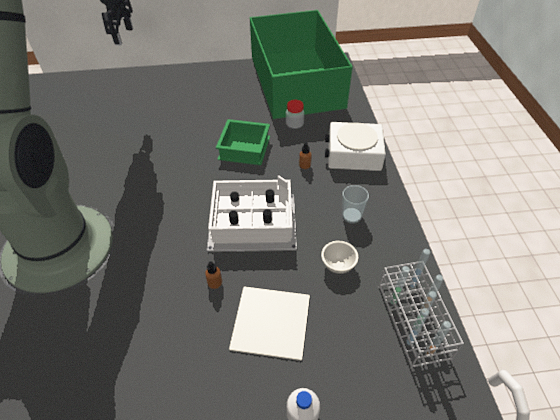

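View pics/wrist0.png

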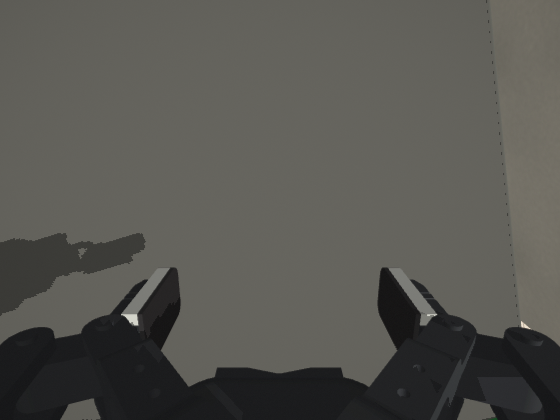

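The scene shows the stack near (273,205), tile (185,236) and bin (361,196). In the side view the stack is at (252,215), with the lug at its back-right corner (284,185). The bin is at (243,142), the tile at (271,323), and bottles stand at (213,275) and (305,155). Next I'll get metric positions from depth.

```bash
cat > h.py <<'E'
import cv2, numpy as np
def cloud(c):
    z=c["range_z"].astype(float); v,u=np.mgrid[:z.shape[0],:z.shape[1]]
    P=np.stack([(u-c["cx"])/c["fx"]*z,-(v-c["cy"])/c["fy"]*z,-z],-1)
    T=np.array(c["cam_to_world"]); W=P@T[:3,:3].T+T[:3,3]; W[z<=0]=np.nan; return W
def ray(c,u,v,h):
    T=np.array(c["cam_to_world"]); d=T[:3,:3]@np.array([(u-c["cx"])/c["fx"],-(v-c["cy"])/c["fy"],-1.]); o=T[:3,3]
    return o+d*(h-o[2])/d[2]
def proj(c,p):
    T=np.array(c["cam_to_world"]); q=T[:3,:3].T@(np.asarray(p,float)-T[:3,3]); return c["cx"]+c["fx"]*q[0]/-q[2], c["cy"]-c["fy"]*q[1]/-q[2]
E
python3 - <<'E'
import pickle; from h import *
D=pickle.load(open("d0.pkl","rb"))
X0,X1,Y0,Y1=300,900,-550,450  # 1 px = 1.67mm
S=0.75
for n in ["scene","side"]:
    c=D[n]; W=cloud(c).reshape(-1,3); col=c["image"].reshape(-1,3)
    ok=np.isfinite(W).all(1)&(W[:,0]>X0)&(W[:,0]<X1)&(W[:,1]>Y0)&(W[:,1]<Y1)&(W[:,2]<300)&(W[:,2]>-20)
    W=W[ok];col=col[ok]; o=np.argsort(W[:,2]); W=W[o];col=col[o]
    im=np.zeros((int((X1-X0)*S)+1,int((Y1-Y0)*S)+1,3),np.uint8)
    # vertical axis: x up; horizontal: y left
    r=((X1-W[:,0])*S).astype(int); q=((Y1-W[:,1])*S).astype(int)
    for dr in(0,1):
        for dq in (0,1): im[np.clip(r+dr,0,im.shape[0]-1),np.clip(q+dq,0,im.shape[1]-1)]=col
    cv2.imwrite(f"pics/top_{n}.png",im)
    W=cloud(c); im=c["image"].astype(int)
    g=(im[...,1]>im[...,2]+30)&(im[...,1]>im[...,0]+30)&(np.nan_to_num(W[...,2],nan=-99)>-20)&(W[...,0]>300)
    k,l,st,ce=cv2.connectedComponentsWithStats(g.astype(np.uint8))
    for i in range(1,k):
        if st[i,4]>150:
            m=(l==i); p=W[m]; p=p[np.isfinite(p).all(1)]; t=p[p[:,2]>43]
            if len(t): print(n,"green",st[i],np.round(np.percentile(t,[2,98],0)),np.median(p[:,2]), cv2.minAreaRect(t[:,:2].astype(np.float32)))
    w=(im.min(-1)>200)&(abs(W[...,2]-6)<8)
    k,l,st,ce=cv2.connectedComponentsWithStats(w.astype(np.uint8))
    for i in range(1,k):
        if st[i,4]>800:
            p=W[l==i]; print(n,"tile",st[i],np.nanmean(p,0),cv2.minAreaRect(p[:,:2].astype(np.float32)))
E
python3 -c "
import cv2
a=cv2.imread('pics/scene0.png')[170:240,230:320];b=cv2.imread('pics/side0.png')[165:260,195:310]
cv2.imwrite('pics/za.png',cv2.resize(a,None,fx=8,fy=8,interpolation=2));cv2.imwrite('pics/zb.png',cv2.resize(b,None,fx=6,fy=6,interpolation=2))"
```

```text
scene green [  413   148   147   110 11065] [[576. 467.  46.]
 [867. 868. 164.]] 87.82381693196578 ((719.887939453125, 669.9138793945312), (270.537353515625, 413.90338134765625), 5.744765758514404)
scene green [ 339  179   46   34 1373] [[427. 244.  43.]
 [585. 400.  58.]] 25.87918836786241 ((504.15191650390625, 324.92779541015625), (138.82565307617188, 150.42555236816406), 72.51038360595703)
scene tile [ 156  220   56   31 1490] [ 528.40199261 -279.3100225     8.15405016] ((524.4783325195312, -278.50250244140625), (161.6833038330078, 164.53790283203125), 72.97724151611328)
scene tile [  39  238   61   54 1482] [ 563.64250879 -628.35271641   11.01783916] ((568.3887939453125, -623.1610717773438), (206.09161376953125, 147.54006958007812), 8.610113143920898)
side green [ 250   10  102  108 6489] [[593. 457.  46.]
 [861. 877. 161.]] 81.62228643227263 ((721.4444580078125, 670.4944458007812), (261.4291687011719, 418.0538635253906), 5.676108360290527)
side green [ 216  119   54   46 1721] [[428. 243.  44.]
 [583. 400.  54.]] 18.79148932732153 ((506.1299743652344, 323.0575866699219), (144.97471618652344, 138.74871826171875), 72.88209533691406)
side tile [ 230  287   80   72 4486] [ 522.99930901 -285.3079908     6.72172574] ((523.5994873046875, -280.74896240234375), (159.74375915527344, 159.2720184326172), 74.5966796875)
```

View pics/top_side.png

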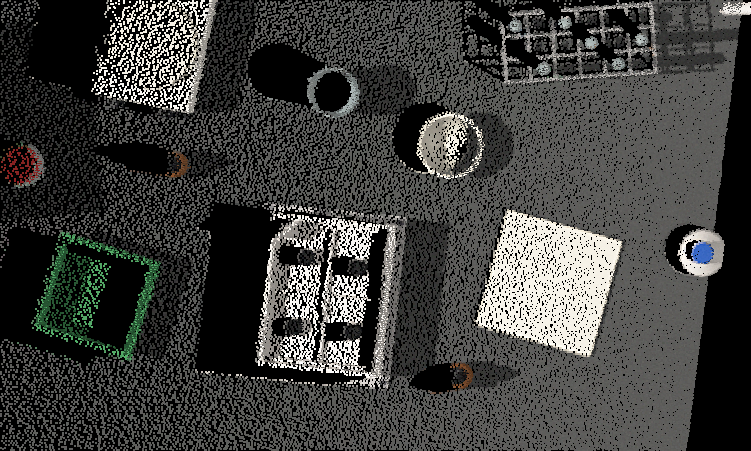

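View pics/zb.png

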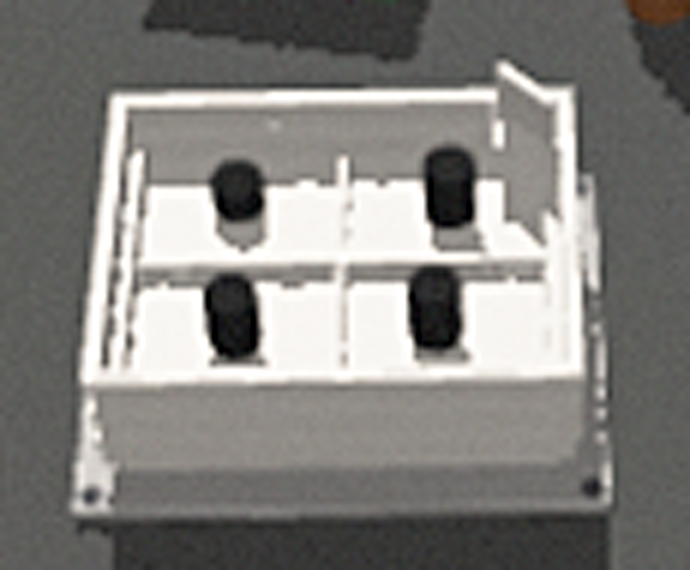

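View pics/za.png

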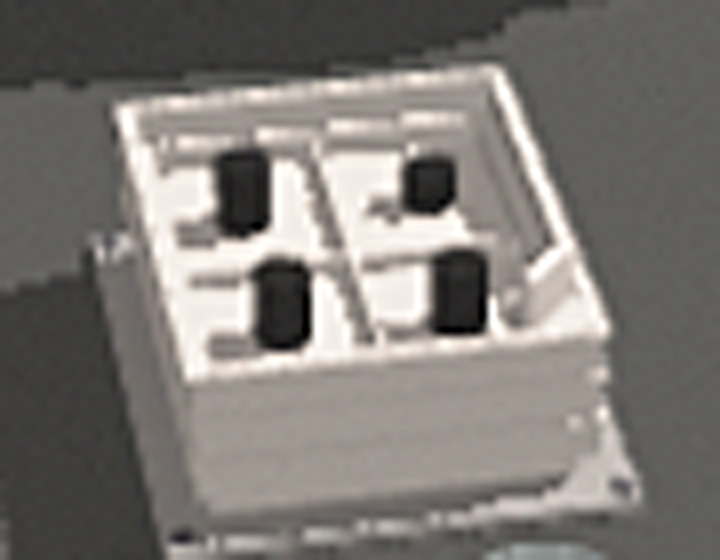

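The short stopper is at the low-x, +y bay, tray frame about (-44,+36). Both zooms agree: (238,190) in the side zoom and (430,183) in the scene zoom. The lug is at world (+x,+y). Next I'll fit the tray pose from its rim.

Run:
```python
import pickle; from h import *
D=pickle.load(open("d0.pkl","rb"))
for n in ["scene","side"]:
    W=cloud(D[n]).reshape(-1,3); W=W[np.isfinite(W).all(1)]
    m=(abs(W[:,0]-520)<170)&(abs(W[:,1]-10)<150)
    t=W[m&(abs(W[:,2]-80)<5)][:,:2]; print(n,len(t),cv2.minAreaRect(t.astype(np.float32)))
    t=W[m&(abs(W[:,2]-8)<3)][:,:2]; print(n,"stand",len(t),cv2.minAreaRect(t.astype(np.float32)))
    t=W[m&(W[:,2]>86)&(W[:,2]<115)]; print(n,"lug",len(t),t.mean(0) if len(t) else 0, t.min(0),t.max(0))
    c=D[n]; im=c["image"]; P=cloud(c)
    dk=(im.max(-1)<60)&(P[...,2]>45)&(abs(P[...,0]-520)<120)&(abs(P[...,1]-10)<100)
    k,l,st,ce=cv2.connectedComponentsWithStats(dk.astype(np.uint8))
    for i in range(1,k):
        if st[i,4]>12:
            p=P[l==i]; print(n,"stopper",st[i],np.nanmean(p,0),np.nanmax(p[:,2]))
```

```text
scene 492 ((503.35614013671875, 17.381729125976562), (166.29571533203125, 218.8749237060547), 84.09770965576172)
scene stand 732 ((519.7969970703125, 9.778350830078125), (299.38043212890625, 338.2657775878906), 89.97792053222656)
scene lug 111 [558.57680713  34.11037074  92.38193967] [412.18919702 -74.47071321  86.05859877] [620.68484597  97.12404983 110.32103575]
scene stopper [257 189   7  11  54] [465.36506567 -17.61776393  73.65977908] 91.45424191453719
scene stopper [281 190   6   7  36] [471.44003531  60.48092726  66.9097892 ] 76.02528854948343
scene stopper [284 201   7  11  65] [564.85144347  44.423571    75.10876916] 90.45122281944396
scene stopper [262 203   7  11  65] [550.2496293  -23.6645893   73.24869517] 90.13067395243229
side 891 ((506.981201171875, 16.929885864257812), (170.57313537597656, 205.36285400390625), 83.93030548095703)
side stand 883 ((520.3755493164062, -14.852508544921875), (255.08615112304688, 334.2479248046875), 86.45832061767578)
side lug 86 [579.56120737  51.87096115  94.9405776 ] [454.38479034 -33.97511835  86.02468633] [605.54747521  83.26319418 106.52078034]
side stopper [266 190   8  13  93] [556.48834103  38.08638227  74.32151882] 87.7104148433558
side stopper [230 192   9  10  65] [464.66903127  54.93165519  66.51663644] 75.03162919340843
side stopper [229 211   9  14 101] [458.51932707 -23.79392053  75.26133098] 87.83378056363438
side stopper [263 210   9  13  98] [542.51346449 -30.45128403  75.11321176] 87.08663548816389
```

Run:
```python
from workcell import *
import pickle; from h import *
a=np.radians(90-7)
R=np.array([[np.cos(a),np.sin(a),0],[np.sin(a),-np.cos(a),0],[0,0,-1.]])
movep([470,20,300],R)
c=camera("wrist"); pickle.dump(c,open("w1.pkl","wb")); cv2.imwrite("pics/w1.png",c["image"])
s=read_state(); print(s["time"],s["eef_pos"],np.round(s["qpos"],2),np.round(c["cam_to_world"],3).tolist())
```

```text
2.5417 [470.0827431   20.63808619 299.89290166] [-0.54  0.21  0.44  1.92 -0.1   1.04  1.39] [[0.121, -0.954, -0.276, 402.229], [0.993, 0.116, 0.034, 30.16], [-0.0, -0.278, 0.961, 442.527], [0.0, 0.0, 0.0, 1.0]]
```

View pics/w1.png

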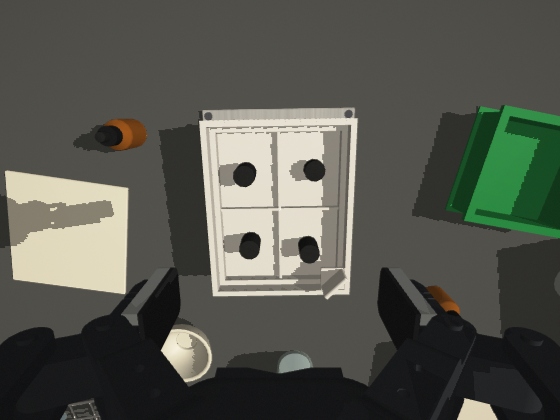

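The wrist view shows the tray rim with corners at about (200,122), (357,120), (350,293) and (214,296), and the lug at (334,283). The four stoppers are at (245,174), (314,170), (250,245) and (308,249). Next I'll compute poses from it.

Run:
```python
import pickle; from h import *
c=pickle.load(open("w1.pkl","rb")); W=cloud(c); im=c["image"]
m=(abs(W[...,2]-80)<5)&(im.min(-1)>110)&(abs(W[...,0]-505)<150)&(abs(W[...,1]-15)<120)
k,l,st,ce=cv2.connectedComponentsWithStats(m.astype(np.uint8)); print(st[1:][st[1:,4]>30])
vv,uu=np.nonzero(m)
P=np.array([ray(c,u,v,80)[:2] for u,v in zip(uu,vv)]).astype(np.float32)
print(len(P),cv2.minAreaRect(P), "z",np.median(W[m][:,2]))
# robust: corners clicked
C=np.array([ray(c,u,v,80)[:2] for u,v in [(200,122),(357,120),(350,293),(214,296)]]); print(C,C.mean(0))
lug=(W[...,2]>92)&(W[...,2]<112)&(im.min(-1)>90)&(abs(W[...,0]-590)<40)&(abs(W[...,1]-65)<40)
print("lug",lug.sum(),np.median(W[lug],0)); vv,uu=np.nonzero(lug); 
L=np.array([ray(c,u,v,104)[:2] for u,v in zip(uu,vv)]).astype(np.float32); print(cv2.minAreaRect(L))
dk=(im.max(-1)<70)&(W[...,2]>58)&(abs(W[...,0]-505)<85)&(abs(W[...,1]-15)<65)
k,l,st,ce=cv2.connectedComponentsWithStats(dk.astype(np.uint8))
for i in range(1,k):
    if st[i,4]>40:
        p=W[l==i]; h=np.percentile(p[:,2],95); t=p[p[:,2]>h-5]; print("st",st[i],h,t.mean(0),cv2.minEnclosingCircle(t[:,:2].astype(np.float32)))
g=(im[...,1]>im[...,2].astype(int)+30)&(W[...,2]>40)&(W[...,2]<58)
vv,uu=np.nonzero(g); print("bin seen",np.min(W[g],0),np.max(W[g],0))
v=cv2.resize(im[100:310,190:370],None,fx=4,fy=4)[:800:,:]; v[cv2.resize((m|lug)[100:310,190:370].astype(np.uint8),None,fx=4,fy=4,interpolation=0)>0,2]=255; cv2.imwrite("pics/m1.png",cv2.resize(v,None,fx=.7,fy=.7))
```

```text
[[ 199  118  159  178 3898]]
3907 ((507.4210510253906, 17.880172729492188), (164.77880859375, 204.7838897705078), 83.9510498046875) z 79.7429643403201
[[398.81290854 -52.07372079]
 [416.60163946 110.37096924]
 [616.84127876  90.56633646]
 [601.02558872 -72.97034192]] [508.32035387  18.97331075]
lug 236 [593.0764141   71.53768244 102.92898725]
((591.92919921875, 69.76959991455078), (11.349153518676758, 35.27473068237305), 38.98696517944336)
st [304 159  21  22 358] 71.13459205180665 [465.2364176   62.23749287  69.81810848] ((465.5196838378906, 62.40285873413086), 11.724335670471191)
st [233 163  23  24 419] 85.08029149607225 [459.27036265 -15.06583547  83.91517762] ((459.5069274902344, -15.226067543029785), 11.63872241973877)
st [239 233  21  26 433] 85.02801161855443 [543.91126024 -21.7034698   83.87943095] ((544.3128662109375, -21.939029693603516), 11.604365348815918)
st [298 237  21  26 424] 85.04495760977619 [557.27655364  46.24065663  83.81350251] ((557.851318359375, 46.19534683227539), 11.557234764099121)
st [    0   268   497   152 38249] 392.6450134605386 [455.00334702  23.54520143 391.48225945] ((456.98162841796875, 23.304874420166016), 33.05046463012695)
bin seen [421.50113254 239.19733554  40.04263208] [588.33376027 364.62156535  52.25717141]Traceback (most recent call last):
  File "<stdin>", line 20, in <module>
IndexError: boolean index did not match indexed array along axis 0; size of axis is 800 but size of corresponding boolean axis is 840
```

```bash
cat >> h.py <<'E'
def Rz(a):
    a=np.radians(a); return np.array([[np.cos(a),np.sin(a),0],[np.sin(a),-np.cos(a),0],[0,0,-1.]])
TC=np.array([507.4,18.0]); TY=-6.05
def tw(x,y):
    t=np.radians(TY); return TC+np.array([np.cos(t)*x-np.sin(t)*y,np.sin(t)*x+np.cos(t)*y])
E
python3 - <<'E'
from workcell import *
import pickle; from h import *
p=tw(-39,33.5); print(p)
for a in (-39,141):
    q=inverse_kinematics([*p,55],Rz(a)); print(a,None if q is None else np.round(q,2))
    q=inverse_kinematics([*p,140],Rz(a)); print(a,None if q is None else np.round(q,2))
for a in (39,219-360):
    p=tw(82,62)
    q=inverse_kinematics([*p,83],Rz(a)); print("lug",p,a,None if q is None else np.round(q,2))
    p=p+[16,-300]
    q=inverse_kinematics([*p,230],Rz(a)); print("end",p,a,None if q is None else np.round(q,2))
E
```

```text
[472.14799466  55.42387099]
-39 [-0.65  0.67  0.56  2.14 -0.72  0.52 -0.23]
-39 [-0.77  0.53  0.71  2.09 -0.54  0.7  -0.38]
141 [-0.36  0.59  0.15  2.12 -0.2   0.44  2.41]
141 [-0.4   0.43  0.21  2.08 -0.14  0.64  2.36]
lug [595.47785553  71.01218129] 39 [-0.51  0.72  0.43  1.8  -0.44  0.72  0.84]
end [ 611.47785553 -228.98781871] 39 [-0.14  0.66  0.66  1.55 -0.44  1.09  1.31]
lug [595.47785553  71.01218129] -141 [-0.89  1.12  1.22  1.82 -1.18  1.15 -1.7 ]
end [ 611.47785553 -228.98781871] -141 [-0.36  0.92  1.22  1.56 -0.89  1.3  -1.48]
```

Run:
```python
from workcell import *
import pickle; from h import *
p=tw(-39,33.5)
movep([*p,140],Rz(-39))
f0=np.array(read_state()["ft_force"])
print(movel([*p,55],max_speed=90,guard=12), read_state()["eef_pos"])
c=camera("wrist"); cv2.imwrite("pics/w2.png",c["image"])
s=read_state(); print(s["time"],np.array(s["ft_force"])-f0)
```

```text
False [472.41466048  55.46670243  55.40945559]
5.3083 [0.62091877 0.3539843  0.21279223]
```

View pics/w2.png

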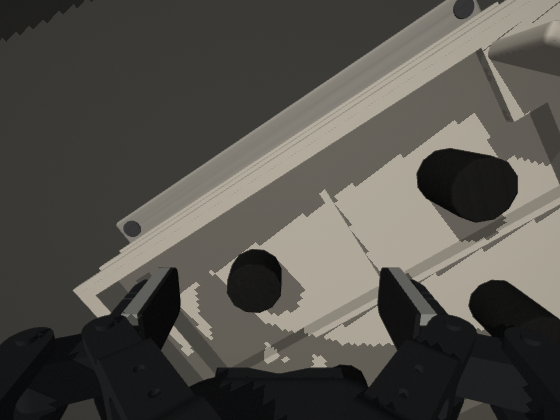

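The short stopper at (254,280) lies between the pads, nothing is touching the rim, and the force is about 0. I'll clamp.

Run:
```python
from workcell import *
from h import *
clamp(); s=read_state(); print(s["finger_gap"],s["time"],s["ft_force"])
p=s["eef_pos"]; movel([p[0],p[1],p[2]+90],max_speed=120)
c=camera("wrist"); cv2.imwrite("pics/w3.png",c["image"]); s=read_state(); print(s["finger_gap"],s["time"],s["eef_pos"])
```

```text
21.55288546706928 5.9167 [-2.62013738 -0.65860053  9.10171801]
21.585819559525707 6.8667 [471.83082321  55.44792965 144.65116573]
```

View pics/w3.png

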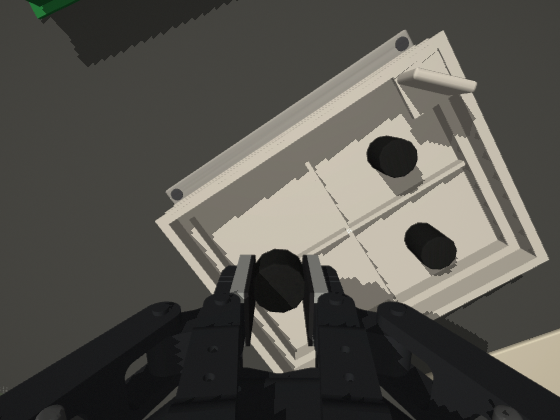

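Run:
```python
from workcell import *
from h import *
b=[505,323.5]; a=28 # 45 deg to bin sides (bin yaw -17)
for a in (28,-62):
    q=inverse_kinematics([*b,150],Rz(a)); q2=inverse_kinematics([*b,42],Rz(a)); print(a,q,q2)
    if q is not None and q2 is not None: break
movep([*b,150],Rz(a))
print(read_state()["finger_gap"],movel([*b,42],max_speed=120,guard=15))
open_gripper(); wait(0.1); s=read_state(); print(s["time"],s["finger_gap"])
movel([*b,170],max_speed=200)
c=camera("wrist"); cv2.imwrite("pics/w4.png",c["image"]); W=cloud(c); im=c["image"]
dk=(im.max(-1)<70)&(W[...,2]<45)&(abs(W[...,0]-505)<60)&(abs(W[...,1]-323)<60)
p=W[dk]; print(dk.sum(),np.median(p,0) if dk.any() else 0); print(read_state()["time"])
```

```text
28 [-0.9426961   0.61522625  0.40394799  1.75875716 -0.31209597  0.83126674
  0.09595656] [-0.88985243  0.76792881  0.32763245  1.80713978 -0.38900882  0.63030399
  0.15840005]
21.265512594888186 False
9.7083 85.20151461248413
609 [508.74040849 327.48665428  21.83953388]
10.55
```

View pics/w4.png

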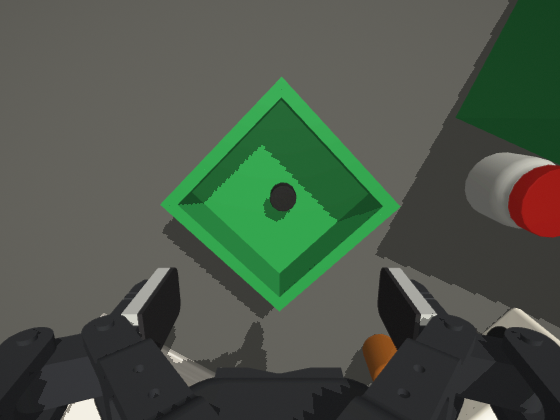

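The stopper stands in the middle of the bin at (283,197). Next is the lug. I'll hover above it and re-measure first.

Run:
```python
from workcell import *
import pickle; from h import *
p=tw(82,62)
movep([*p,190],Rz(39))
c=camera("wrist"); cv2.imwrite("pics/w5.png",c["image"]); W=cloud(c); im=c["image"]; pickle.dump(c,open("w5.pkl","wb"))
lug=(W[...,2]>90)&(W[...,2]<112)&(abs(W[...,0]-594)<30)&(abs(W[...,1]-71)<30)&(im.min(-1)>90)
top=lug&(W[...,2]>102)
print(lug.sum(),top.sum(),np.median(W[lug],0),np.median(W[top],0),cv2.minAreaRect(W[lug][:,:2].astype(np.float32)),cv2.minAreaRect(W[top][:,:2].astype(np.float32)),W[lug][:,2].max())
m=(abs(W[...,2]-80)<3)&(im.min(-1)>90)&(abs(W[...,0]-507)<140)&(abs(W[...,1]-18)<115)
print(m.sum(),cv2.minAreaRect(W[m][:,:2].astype(np.float32)))
s=read_state(); print(s["time"],s["eef_pos"])
```

```text
379 350 [593.9947088   72.77184081 103.67344052] [594.94703067  71.67998296 103.75489762] ((595.202880859375, 71.19053649902344), (5.093199253082275, 33.799835205078125), 38.943328857421875) ((595.28173828125, 71.11566162109375), (5.092639923095703, 33.58346939086914), 38.88872528076172) 105.70119966098775
8286 ((507.173583984375, 17.927452087402344), (166.00794982910156, 206.1888885498047), 83.98167419433594)
11.65 [595.15932663  72.90388003 189.52151225]
```

View pics/w5.png

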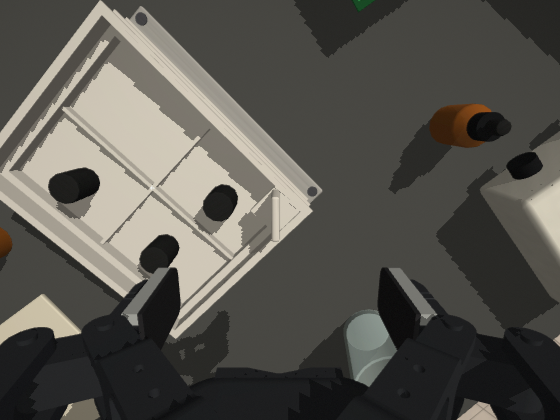

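The lug measures (595.25,71.15) with its normal at 39°, which matches the fit from the rim. I'll descend and grip it.

```bash
python3 - <<'E'
from workcell import *
import pickle; from h import *
p=[595.2,71.1]
movel([*p,84],Rz(39),max_speed=100,guard=12)
f0=np.array(read_state()["ft_force"])
c=camera("wrist"); cv2.imwrite("pics/w6.png",c["image"])
clamp(); wait(0.2); s=read_state(); print(s["finger_gap"],s["time"],s["eef_pos"],np.array(s["ft_force"])-f0,s["torque"])
c=camera("wrist"); cv2.imwrite("pics/w7.png",c["image"])
c=camera("side"); cv2.imwrite("pics/s7.png",c["image"]); pickle.dump(c,open("s7.pkl","wb"))
E
python3 -c "
import cv2,numpy as np
a=cv2.imread('pics/w6.png');b=cv2.imread('pics/w7.png');s=cv2.imread('pics/s7.png')[130:270,190:330]
h=np.hstack([cv2.resize(a,(400,300)),cv2.resize(b,(400,300))]);s=cv2.resize(s,(300,300))
cv2.imwrite('pics/c7.png',np.vstack([h,np.hstack([s,np.zeros((300,500,3),np.uint8)])]))"
```

```text
4.556357368187551 13.8167 [594.95977073  70.92545913  84.11990676] [-2.52178201 -1.15721055  5.59863131] [-0.31785178  0.79750694 -0.01340387]
```

View pics/c7.png

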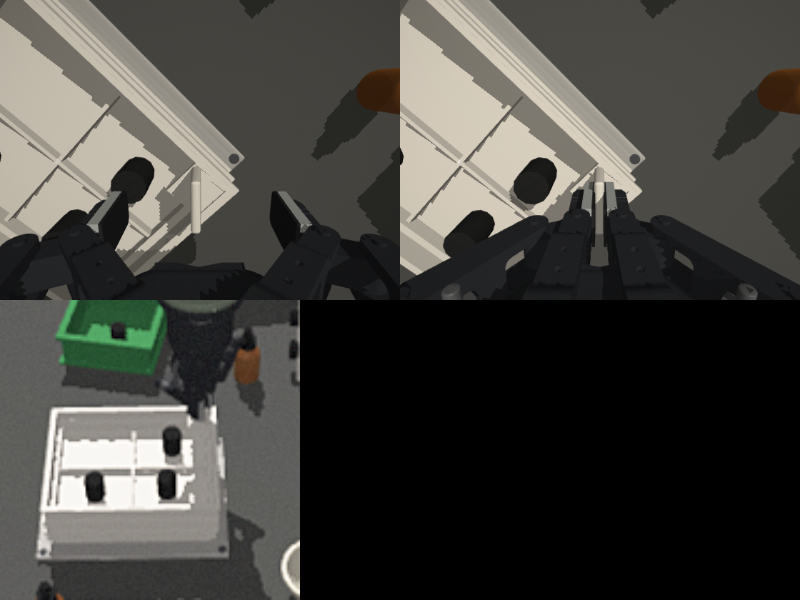

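The lug is gripped (gap 4.6 mm) and the good stoppers are undisturbed. Now I'll peel by rotating about the far corner in 1° steps, watching the forces.

```bash
python3 - <<'E'
from workcell import *
import pickle; from h import *
from scipy.spatial.transform import Rotation as Ro
s=read_state(); p0=np.array([595.2,71.1,84.]); R0=Rz(39)
piv=np.array([*tw(-100,-80),60.]); d=np.array([np.cos(np.radians(39)),np.sin(np.radians(39)),0]); k=np.cross(d,[0,0,1])
for th in (1,2,3,4,5,6):
    Q=Ro.from_rotvec(k*np.radians(th)).as_matrix()
    movel(piv+Q@(p0-piv),Q@R0,max_speed=15)
    s=read_state(); print(th,round(s["time"],2),np.round(s["eef_pos"],1),np.round(s["ft_force"],1),np.round(s["torque"],2),round(s["finger_gap"],2))
    if th in(3,6):
        c=camera("side"); cv2.imwrite(f"pics/s8_{th}.png",c["image"]); pickle.dump(c,open(f"s8_{th}.pkl","wb"))
wait(0.3)
c=camera("wrist"); cv2.imwrite("pics/w8.png",c["image"]); pickle.dump(c,open("w8.pkl","wb"))
c=camera("scene"); cv2.imwrite("pics/sc8.png",c["image"])
E
python3 -c "
import cv2,numpy as np
f=lambda n,r:cv2.resize(cv2.imread('pics/'+n)[r],(400,300),interpolation=2)
r=np.s_[150:260,190:330]
cv2.imwrite('pics/c8.png',np.vstack([np.hstack([f('s7.png',r),f('s8_6.png',r)]),np.hstack([f('sc8.png',np.s_[165:245,225:325]),f('w8.png',np.s_[:,:])])]))"
```

```text
1 14.33 [594.5  70.6  88. ] [-3.2 -2.3 -2.7] [-0.46  0.77 -0.05] 4.53
2 14.75 [594.3  70.4  92.1] [-4.  -2.7 -3.2] [-0.62  1.01  0.03] 4.59
3 15.17 [594.   70.   96.1] [-3.8 -2.2 -3. ] [-0.69  1.03 -0.01] 4.88
4 15.63 [594.1  70.  100.4] [ 0.3  0.6 -1.3] [ 0.13 -0.04 -0.01] 4.19
5 16.05 [593.1  69.3 104.1] [1.7 1.4 0.2] [ 0.25 -0.28 -0.06] 4.79
6 16.47 [592.3  68.7 107.9] [ 1.1  1.  -0. ] [ 0.22 -0.28 -0.07] 4.79
```

View pics/c8.png

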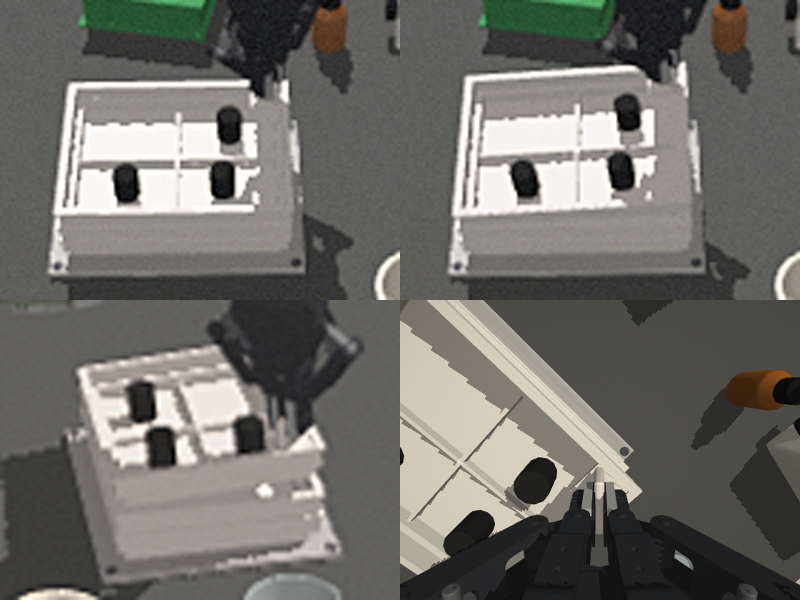

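The sticking force released at about 4°. The scene view shows the lug corner raised and the lower trays seated. A quick check of rim heights against the expected tilt:

Run:
```python
import pickle; from h import *
piv=np.array([*tw(-100,-80),60.])
for n in ("s7","s8_6"):
    c=pickle.load(open(n+".pkl","rb")); W=cloud(c).reshape(-1,3); col=c["image"].reshape(-1,3)
    W=W[col.min(1)>90]
    t=np.radians(TY); x=(W[:,:2]-TC)@[np.cos(t),np.sin(t)]; y=(W[:,:2]-TC)@[-np.sin(t),np.cos(t)]
    for nm,cx,cy in (("far",-92,-77),("-x+y",-92,77),("+x-y",90,-77)):
        m=(abs(x-cx)<12)&(abs(y-cy)<7); print(n,nm,m.sum(),np.percentile(W[m,2],97) if m.any() else None)
    m=(abs(x)<80)&(abs(y+80)<30)&(W[:,2]>20); h=np.sort(W[m,2])
    m=(abs(x)<70)&(abs(y)<60)&(W[:,2]<76)&(W[:,2]>40)
    A=np.c_[x[m],y[m],np.ones(m.sum())]; 
    sol=np.linalg.lstsq(A,W[m,2],rcond=None)[0]
    for _ in range(5):
        r=abs(A@sol-W[m,2])<3; sol=np.linalg.lstsq(A[r],W[m,2][r],rcond=None)[0]
    g=sol[:2]; print("floor plane",sol,"tilt deg",np.degrees(np.hypot(*g)),"far z",sol@[-100,-80,1]+8,"lug corner z",sol@[100,80,1]+8)
```

```text
s7 far 172 81.4435369334827
s7 -x+y 57 81.7678312967625
s7 +x-y 163 82.13843880274091
floor plane [-2.67755758e-04 -5.55451273e-03  5.27940711e+01] tilt deg 0.318619685890122 far z 61.26520769705666 lug corner z 60.32293450853205
s8_6 far 157 82.08779646819184
s8_6 -x+y 58 94.88132363658177
s8_6 +x-y 175 95.60944032072008
floor plane [ 0.07694026  0.07328095 65.80537227] tilt deg 6.08790268007257 far z 60.24887039968517 lug corner z 87.36187414536525
```

The peel is confirmed: tilt 6.1°, lug corner at about 87 mm, far corner at about 60 mm. Now I'll lift clear while still tilted, check, then level.

```bash
python3 - <<'E'
from workcell import *
import pickle; from h import *
p=np.array(read_state()["eef_pos"])
movel([p[0],p[1],p[2]+35],max_speed=40)
s=read_state(); print(s["time"],s["ft_force"],s["torque"],s["finger_gap"])
c=camera("side"); cv2.imwrite("pics/s9.png",c["image"])
movel([595,71,200],Rz(39),max_speed=50); wait(.3)
s=read_state(); print(s["time"],s["ft_force"],s["torque"],s["finger_gap"],s["eef_pos"])
c=camera("side"); cv2.imwrite("pics/s10.png",c["image"]); pickle.dump(c,open("s10.pkl","wb"))
E
python3 -c "
import cv2,numpy as np
f=lambda n,r:cv2.resize(cv2.imread('pics/'+n)[r],(400,400),interpolation=2)
r=np.s_[90:270,180:360]
cv2.imwrite('pics/c10.png',np.hstack([f('s9.png',r),f('s10.png',r)]))"
```

```text
17.9417 [ 0.71050107  0.43636053 -0.15250088] [-0.03494378  0.06296319  0.03298206] 4.593862627410024
19.5917 [ 0.07392887 -0.40279042 -1.17223675] [ 0.05045291 -0.08975405 -0.006991  ] 4.76427386325445 [594.9512974   70.94034831 199.92943573]
```

View pics/c10.png

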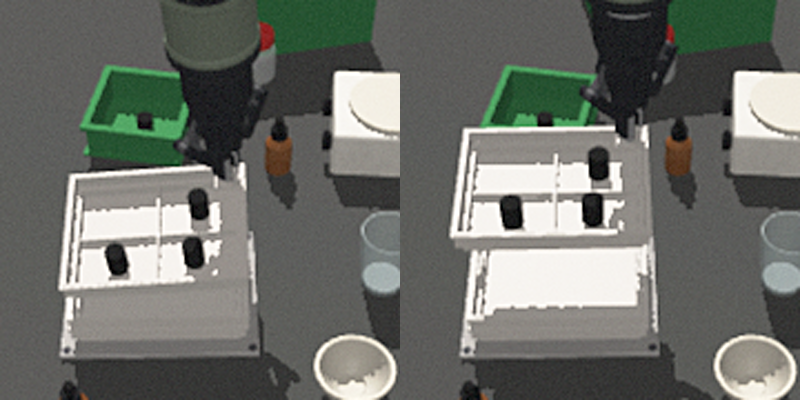

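The tray is free and level, the three stoppers stand in it, and the lower trays are still seated. I'll carry it to the tile.

Run:
```python
from workcell import *
import pickle; from h import *
movel([612,-227.5,200],max_speed=80)
movel([612,-227.5,185],max_speed=40); wait(.5)
s=read_state(); print(s["time"],s["ft_force"],s["finger_gap"],s["eef_pos"],abs(np.array(s["qvel"])).max())
for n in("side","scene"):
    c=camera(n); cv2.imwrite(f"pics/f_{n}.png",c["image"])
    W=cloud(c).reshape(-1,3); W=W[c["image"].reshape(-1,3).min(1)>90]
    o=np.array([524,-280.5]); t=np.radians(TY); x=(W[:,:2]-o)@[np.cos(t),np.sin(t)]; y=(W[:,:2]-o)@[-np.sin(t),np.cos(t)]
    m=(abs(x)<85)&(abs(y)<65)&(W[:,2]<170)&(W[:,2]>135)
    A=np.c_[x[m],y[m],np.ones(m.sum())]; sol=np.linalg.lstsq(A,W[m,2],rcond=None)[0]
    for _ in range(5):
        r=abs(A@sol-W[m,2])<3; sol=np.linalg.lstsq(A[r],W[m,2][r],rcond=None)[0]
    print(n,"floor z",sol[2],"tilt",np.degrees(np.hypot(*sol[:2])))
    m=(W[:,2]>171)&(W[:,2]<186)&(abs(x)<150)&(abs(y)<130); print("rim",cv2.minAreaRect(W[m][:,:2].astype(np.float32)))
    t=W[(abs(W[:,0]-507)<90)&(abs(W[:,1]-18)<70)&(W[:,2]>20)]; print("lower tray top",np.percentile(t[:,2],[50,97]))
```

```text
24.55 [ 0.3283029   0.11496104 -1.28922218] 4.401645866407947 [ 612.01361537 -227.50144229  185.04616198] 0.0020043527737942206
side floor z 153.30672943096076 tilt 0.210475713179554
rim ((524.901123046875, -280.9181823730469), (168.14620971679688, 205.28953552246094), 84.03369140625)
lower tray top [32.85475202 48.64894914]
scene floor z 154.8483440546834 tilt 0.26670065502193974
rim ((524.908447265625, -281.3500061035156), (165.1953582763672, 213.16197204589844), 84.24873352050781)
lower tray top [35.36219469 51.84434981]
```

View pics/f_side.png

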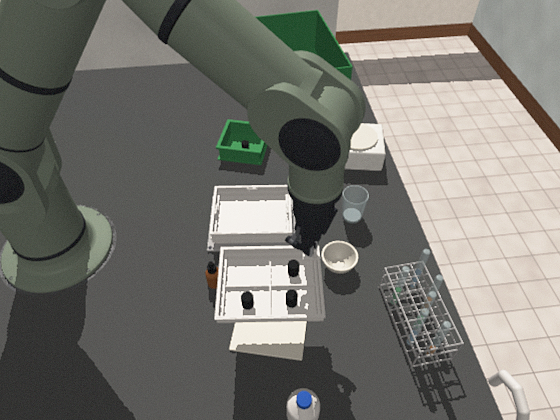

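View pics/f_scene.png

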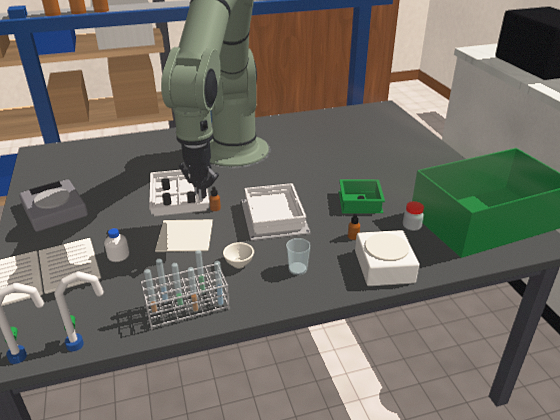

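The tray is level and centred over the tile with three stoppers in it. The short stopper is in the bin at (245,144) in the side view, and the bystanders are untouched. I'll hand it in.

Run:
```python
from workcell import *
print(finish_job())
```

```text
the job is handed in; nothing more can be done
None
```

I finished the task and handed the job in at about 25 s; the hand-in returned no verdict.

- **Short stopper:** It was in the bay at about (-46, 40) mm in the tray frame, with its top at 71 mm against 85 mm for the others. I released it near the middle of the green bin and saw it there in the wrist view afterwards and in the final side view.
- **Peel:** I gripped the lug and turned the tray 6° about the far corner. The sticking let go at about 4°. The depth check at 6° put the lug corner at about 87 mm and the far corner at about 60 mm, with the lower trays still down.
- **Final hold:** I lifted the tray clear, levelled it and carried it over the tile.
  - **Position:** Its centre is within about 2 mm of the tile's centre, its underside is about 150 mm above the bench, and it is tilted about 0.3° and still.
  - **Contents and surroundings:** All three good stoppers are standing in it. The lower trays look seated by eye in the final pictures, and the bystanders visible there look unmoved. I did not measure either one separately.

No check failed, and the camera views agreed to within about 2 mm at the end.

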